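# Hang the test weight on the clip hook inside the dust cabinet

### The arm

A 6-joint arm with a two-finger parallel gripper is mounted at the origin on a cart in front of the work surface, level with it; the furniture and walls round the work are solid. World frame = base frame: x ahead of the robot, y to its left, z up, the work surface at z = 0. Lengths are in m, angles in rad, forces in N, time in s.
With the tool pointing down it reaches from about 0.425 to 0.95 m from the base axis. Payload 3.5 kg.
Tool frame: the origin (TCP) lies at the very end of the fingers, on their centre line; the grasp point (between the pads) lies ctrl.hold_point_z behind it (ctrl.hold_point_z is the distance from the TCP to the grasp point, in m); z points along the fingers, y is the line along which they close (so a half turn about z gives the same grasp; the last joint's range is limited). The gripper opens to 85 mm and grips with 20 to 120 N. Pads are 22 mm wide; open, the fingers measure 114 mm over their backs; the gripper's body (76 mm by 85 mm) begins 54 mm behind the grasp point. The pads swing forward as they close: fully open they stand 13 mm farther back than shut.
Start: joints at [1.129, 0.286, 1.577, -0, 1.279, -0.15], TCP at [0.194, 0.646, 0.231] pointing down, gripper open.
Joint ranges: [-2.77, 2.77], [-0.9, 2.22], [0.21, 2.48], [-1.53, 4.67], [0.24, 2.81], [-2.84, 2.84]. Speed limits (rad/s): [2.79, 2.79, 3.14, 3.14, 3.14, 3.14].

### API

Orientations are given as a unit quaternion [x, y, z, w].
In Python, from station import ctrl, read_camera, calibration, job_done gives the robot as it stands.
- The arm moves only by the shell command python3 -m handwheel 'ROWS' [FORCE]. ROWS is JSON, a list of rows, each a list of 7 numbers: the shift along the tool's x, y, z in m, then the turn, a rotation vector about the tool's x, y, z in rad, then the finger opening in m, from 0 to 0.0854. A call has 1 to 20 rows; each row shifts and turns the commanded pose from where the row before left it, along the tool's axes as they then stand; what a row does not reach is not made up. A row lasts 1/8 s, in which the tool goes at most 62.5 mm and 10.7 degrees, less where a joint would pass 70% of its speed; a pose out of reach is approached as far as the arm can. A call is refused whole if a number of a shift passes 0.0625 or a number of a turn 0.188, either way. A call with a gripper value outside its range is refused whole. The fingers move at their own pace and stop on an object; FORCE is the grip in N (left out, the last holds). Time passes only in rows, so rows that do not move let the fingers close. It gives the time, the measured TCP pose, the force, the opening and the grip force at its end, in the units of the state.
- ctrl.state(): the state, without advancing time (a new reading comes with each control period).
- read_camera(name): name is "side" or "top" or "wrist"; returns the picture (400x640x3 uint8, red, green, blue); there is no depth.
- calibration(name): a dict with "K" (3x3 intrinsics, pixels), "R" (3x3) and "t" (3): a world point X has camera coordinates R X + t; the wrist camera has in their place "T_tool_cam" (4x4, takes a point from camera to tool coordinates, whose origin is the TCP and whose axes are the flange's). Camera axes: x right, y down, z forward; pixel columns grow to the right and rows downward; lengths in m; the calibration is good to about 2 mm. The wrist camera is an equidistant fisheye: a pixel r from the principal point sees the ray r / f radians off the axis. A picture is of the moment at which its call begins: read the wrist's pose just before it. calibration takes no time and is no camera call.
- job_done(): hands the job in; it is judged then, once.
The state is a dict: "t": time; "q": joint angles; "joint_velocities": joint speeds; "joint_torque": joint torques, N m; "ee_pos": TCP position; "orientation": TCP orientation; "contact_force": force on the tool from outside, world axes, zero at the start; "moment": the same for the moment, N m; "grip_width": opening from 0.0 (shut) to 1.0 (fully open); "gripper_force": force on a finger pad.
Only numpy, scipy, OpenCV 4.12 (cv2) and the standard library are available. Lean on these libraries where they do the work, as an engineer would, in place of code of your own. Each camera call takes 0.05 s, during which the arm holds its last target. There are 200 camera calls.

### The job

Put the balance's test weight away: take it by its square grip, lower it upright through the narrow opening in the top of the small white dust cabinet, press its stem gently into the fork-shaped clip hook inside, past the two spring keepers, and let it down until it hangs by its collar, free of everything else. The hook can sit anywhere along a short stretch of its rail, so feel for its middle with light touches; do not knock the frame of the opening or the cabinet, never force the weight against the hook, and leave the beaker, bottle and timer where they stand.

Things in the scene. Friction and masses are not known exactly. Their poses are not given: they have to be found in the camera images.
- cabinet: fixed white cabinet, 140 deep (x) x 150 wide (y) x 118 mm high, walls 6, clear front pane; origin under its centre on the table; its x axis points from the clear front to the back wall, z up; may stand turned. Inside only a rail on the back wall and the hook that is clamped on it.
- opening_frame: the cabinet's 8 mm thick top, fixed, from 110 to 118 mm above the table; origin on its underside above the cabinet's origin, axes as the cabinet's. Its opening runs from x = -54 to +42 mm and y = -30 to +30 mm in these axes. A gripper does not fit through: only the weight goes in, the fingers stay above.
- opening_centre (a point): centre of that opening (96 x 60 mm), level with the top face; axes as the cabinet's
- hook_mid (a point): fixed point in the cabinet, 30 mm behind its origin, 95 mm above the table, axes as the cabinet's. If the hook sat at the middle of its rail, the hung weight's axis and collar underside would be here. The real hook is up to 16 mm to either side along the cabinet's y (not given; its x and height are exact; it faces the front). Firmly clamped; hook gives down on a spring, 0.4 mm per N, up to 4 mm.
- hook_mouth (a point): fixed, 15 mm in front of hook_mid: the channel's mouth if the hook sat in the middle. Hook: steel, 8 mm thick, top level with this point; two prongs along x, 10.4 mm channel between them, closed 7 mm behind hook_mid, open to the front. From the mouth two straight wings spread at 75 degrees to x, outwards and slightly forwards (32.8 mm out, 8.8 mm forwards), to 38 mm either side of the hook's middle.
- hook_keepers (a point): fixed, 9 mm in front of hook_mid: where, if the hook sat in the middle, two round spring keepers (8 mm radius) stand into the channel from both sides and leave 4 mm between them. Pressing the 8 mm stem past them towards the back takes about 4 to 8 N; then they close in front of it.
- weight_grip (a point): centre of the weight's plain grey square grip, 16 x 16 mm, from 104 to 150 mm above the foot's underside (centre at 127); z up along the stem, x and y square to the flat sides. The weight stands upright on the table at the start. Hung, this point is 152 mm above the table and the grip begins 11 mm above the cabinet's top.
- weight_collar (a point): on the weight's axis at the underside of its collar (22 mm dia, 5 thick), 70 mm above the foot's underside; axes as weight_grip. The collar is what rests on the prongs
- weight_foot (a point): on the weight's axis at the underside of its steel foot (38 mm dia, 22 high; wider than the hook's channel). Stem 8 mm dia; its part between foot and collar (22 to 70 mm up) goes into the hook. The whole weighs about 0.2 to 0.31 kg, and balances below the collar
- beaker: white beaker 56 dia x 69 high, loose bystander; origin under its centre
- bottle: white reagent bottle 50 dia x 100 high, loose bystander; origin under its centre
- timer: white bench timer 72 x 62 x 18, loose bystander, lying flat; origin under its centre
Not all that is in view belongs to the job. Of the things that look like the part that bears weight_grip, the larger one is meant.

How it is judged:
By the outcome, as a careful person would: the job done as asked, in the order asked, and still so for the second after the job is handed in, with the robot touching nothing.
It also fails if it takes over 56 s, if anything falls off the work surface, if the arm or the gripper's body presses on something with over 40 N, if the wrist force passes 120 N, or if a joint passes its speed limit or range.

## Working session

There is one attempt and no reset: what is moved stays moved. The work goes in short steps, Python scripts to look and compute and a shell command to move; the robot and the scene stay as the last step left them, time stands still between calls to the robot, and variables do not carry over. Pictures are saved under pics/ and viewed, at most 10 in all, crops included, and the job is handed in when it is done.

```bash
ls; mkdir -p pics; python3 - <<'E'
from station import ctrl, read_camera, calibration
import cv2, numpy as np
s=ctrl.state(); print(s, ctrl.hold_point_z)
ims=[]
for n in ["side","top","wrist"]:
    im=read_camera(n); np.save(f"pics/{n}0.npy",im); cv2.imwrite(f"pics/{n}0.png",im[:,:,::-1])
    c=calibration(n); print(n,{k:np.round(v,4).tolist() for k,v in c.items()})
E
```

```text
pics
{'t': 0.0, 'q': array([ 1.12899965e+00,  2.87148475e-01,  1.57818009e+00, -9.58448909e-07,
        1.27857058e+00, -1.49993692e-01]), 'joint_velocities': array([ 0.00083694, -0.00038417, -0.00032737,  0.00021869,  0.00169741,
       -0.0005105 ]), 'joint_torque': array([ 5.07857603e-04, -4.05966103e+01, -2.92635280e+01, -9.47395438e-05,
        5.76620630e-03,  6.82795132e-06]), 'ee_pos': array([0.19386999, 0.64588018, 0.22995695]), 'orientation': array([ 1.45384169e-01,  9.89374607e-01, -1.10326055e-03, -3.35843130e-04]), 'contact_force': array([-0.24480922, -0.47728345, -0.41643747]), 'moment': array([ 0.00434763, -0.01376226, -0.03343524]), 'gripper_force': 0.0, 'grip_width': 0.9984488629102073} 0.0187
side {'K': [[372.1035, 0.0, 314.4428], [0.0, 372.1035, 195.9842], [0.0, 0.0, 1.0]], 'R': [[0.8509, -0.5249, 0.0225], [-0.2188, -0.3931, -0.8931], [0.4776, 0.755, -0.4493]], 't': [-0.4912, 0.1926, 0.6997]}
top {'K': [[471.9868, 0.0, 320.453], [0.0, 471.9868, 207.8783], [0.0, 0.0, 1.0]], 'R': [[-0.0284, -0.9996, 0.0036], [-0.986, 0.0275, -0.1644], [0.1643, -0.0082, -0.9864]], 't': [-0.041, 0.5267, 1.145]}
wrist {'K': [[309.7069, 0.0, 322.3125], [0.0, 309.7069, 200.7863], [0.0, 0.0, 1.0]], 'T_tool_cam': [[-0.0001, -0.9588, -0.2841, 0.072], [1.0, -0.0002, 0.0003, -0.0005], [-0.0003, -0.2841, 0.9588, -0.1428], [0.0, 0.0, 0.0, 1.0]]}
```

View pics/top0.png

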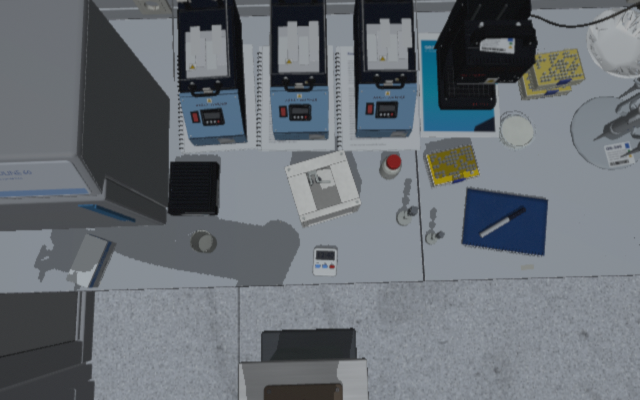

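View pics/side0.png

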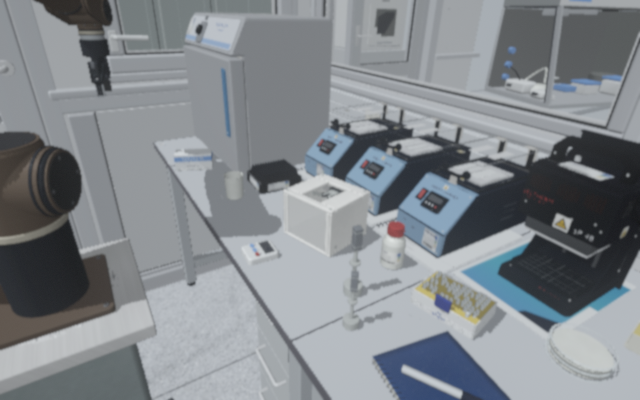

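The top view shows the cabinet at about (323,187), with two weights at (405,215) and (432,237), the bottle at (391,165), the timer at (325,261) and the beaker at (203,241). The side view shows the same things, with the two weights at about (353,260–325). I'll zoom in on both.

```bash
python3 - <<'E'
import cv2, numpy as np
a=cv2.imread("pics/top0.png")[140:280,275:455]; b=cv2.imread("pics/side0.png")[165:345,275:415]
a=cv2.resize(a,None,fx=2.4,fy=2.4,interpolation=cv2.INTER_CUBIC);b=cv2.resize(b,None,fx=2.5,fy=3.2,interpolation=cv2.INTER_CUBIC)
c=np.zeros((600,800,3),np.uint8); c[:a.shape[0],:a.shape[1]]=a; c[:b.shape[0],440:440+b.shape[1]]=b
cv2.imwrite("pics/crop0.png",c)
E
```

```text
(no output)
```

View pics/crop0.png

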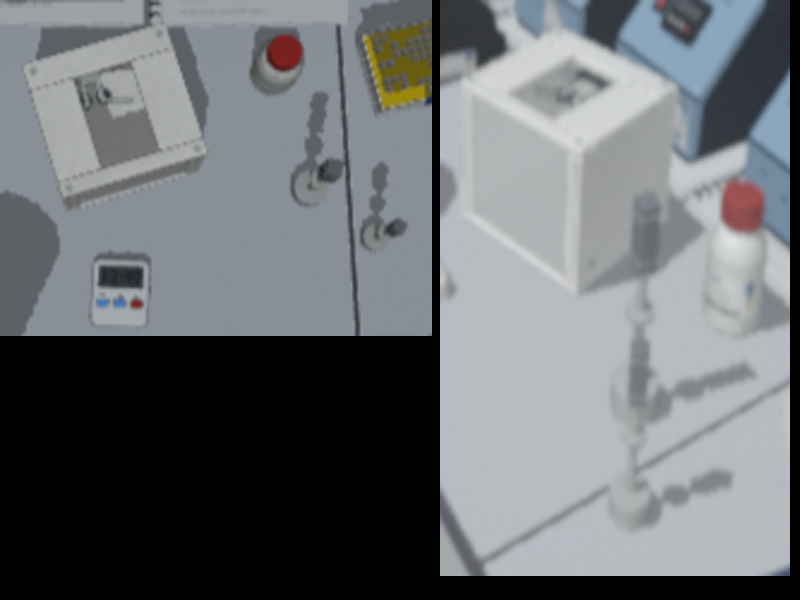

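The zoom shows the larger weight's foot at about (404,218) with its grip top at (412,210). The cabinet's front faces the robot, and the hook is visible inside the opening, left of the middle. Next I'll turn these into positions.

```bash
cat > h.py <<'E'
import numpy as np, cv2
from scipy.spatial.transform import Rotation as Rn
from station import calibration
def ray(name,uv,state=None):
    c=calibration(name);K=c["K"];uv=np.asarray(uv,float)
    x=np.array([(uv[0]-K[0][2])/K[0][0],(uv[1]-K[1][2])/K[1][1]])
    if name=="wrist":
        r=np.hypot(*x);d=np.array([*(x/r*np.sin(r) if r>0 else x),np.cos(r)])
        T=np.array(c["T_tool_cam"]);R=Rn.from_quat(state["orientation"]).as_matrix()
        return state["ee_pos"]+R@T[:3,3],R@T[:3,:3]@d
    R=np.array(c["R"]);return -R.T@np.array(c["t"]),R.T@np.array([*x,1.])
def plane(name,uv,z,state=None):
    o,d=ray(name,uv,state);return o+d*(z-o[2])/d[2]
def proj(name,X,state=None):
    c=calibration(name);K=c["K"]
    if name=="wrist":
        T=np.array(c["T_tool_cam"]);R=Rn.from_quat(state["orientation"]).as_matrix()
        p=T[:3,:3].T@(R.T@(np.asarray(X)-state["ee_pos"])-T[:3,3]);r=np.hypot(p[0],p[1]);th=np.arctan2(r,p[2])
        return p[:2]/r*th*K[0][0]+[K[0][2],K[1][2]]
    p=np.array(c["R"])@X+c["t"];return np.array(K)[:2]@(p/p[2])
E
python3 - <<'E'
from h import *
f=lambda u,v:(275+(u+.5)/2.4-.5,140+(v+.5)/2.4-.5)
for z,p in [(.118,[(28,70),(160,28),(205,150),(66,192)]),(.118,[(75,78),(135,62),(160,150),(100,166)])]:
    P=np.array([plane("top",f(*q),z) for q in p]);print(np.round(P,4).tolist(),P.mean(0).round(4))
    e=P-np.roll(P,-1,0);print(np.linalg.norm(e,axis=1).round(4), np.degrees(np.arctan2(*(P[0]+P[1]-P[2]-P[3])[1::-1])))
print("foot",plane("top",f(310,187),.022),"grip top",plane("top",f(332,165),.15), "small foot",plane("top",f(375,236),.015))
g=lambda u,v:(275+(u-440)/2.5,165+v/3.2)
print("side grip top",plane("side",g(647,198),.15),"collar",plane("side",g(640,312),.0725))
print("bottle",plane("top",f(284,52),.1),"timer",plane("top",f(120,290),.018))
E
```

```text
[[0.6097, 0.0236, 0.118], [0.6494, -0.1095, 0.118], [0.5239, -0.1493, 0.118], [0.486, -0.0116, 0.118]] [ 0.5672 -0.0617  0.118 ]
[0.1388 0.1316 0.1429 0.1286] 16.75121906150523
[[0.6002, -0.023, 0.118], [0.615, -0.0833, 0.118], [0.5251, -0.105, 0.118], [0.5108, -0.0455, 0.118]] [ 0.5628 -0.0642  0.118 ]
[0.062  0.0924 0.0612 0.0922] 13.858998201441965
foot [ 0.49771609 -0.26856921  0.022     ] grip top [ 0.5003517  -0.26694683  0.15      ] small foot [ 0.44412751 -0.33605718  0.015     ]
side grip top [ 0.49858636 -0.26924817  0.15      ] collar [ 0.49815361 -0.27067698  0.0725    ]
bottle [ 0.62593585 -0.23557863  0.1       ] timer [ 0.39444465 -0.06293592  0.018     ]
```

```bash
python3 - <<'E'
from h import *
print("incubator edge base side",plane("side",(243,168),0)); 
print("top", plane("top",(168,222),0.0), plane("top",(108,178),0.4))
E
```

```text
incubator edge base side [5.51591427e-01 4.29195776e-01 5.55111512e-17]
top [0.50645235 0.34053615 0.        ] [0.52999361 0.3212781  0.4       ]
```

```bash
python3 -m handwheel '[[-0.034,-0.0396,-0.01,0,0,0,0.085],[-0.034,-0.0396,-0.01,0,0,0,0.085],[-0.034,-0.0396,0,0,0,0,0.085],[-0.034,-0.0396,0,0,0,0,0.085],[-0.034,-0.0396,0,0,0,0,0.085],[-0.034,-0.0396,0,0,0,0,0.085],[-0.031,-0.0394,0,0,0,0,0.085],[-0.031,-0.0394,0,0,0,0,0.085],[-0.031,-0.0394,0,0,0,0,0.085],[-0.031,-0.0394,0,0,0,0,0.085],[-0.031,-0.0394,0,0,0,0,0.085],[-0.031,-0.0394,0,0,0,0,0.085],[-0.028,-0.044,0,0,0,0,0.085],[-0.028,-0.044,0,0,0,0,0.085],[-0.028,-0.044,0,0,0,0,0.085],[-0.028,-0.044,0,0,0,0,0.085],[-0.028,-0.044,0,0,0,0,0.085],[0,0,0,0,0,0,0.085],[0,0,0,0,0,0,0.085]]'
python3 - <<'E'
from station import ctrl, read_camera
import cv2,numpy as np,pickle
s=ctrl.state(); im=read_camera("wrist"); pickle.dump((s,im),open("w1.pkl","wb")); cv2.imwrite("pics/w1.png",im[:,:,::-1]); print(s["t"],s["ee_pos"],s["q"])
from h import proj
for X in [(.498,-.269,.15),(.498,-.269,0),(.563,-.064,.118),(.444,-.336,0)]: print(proj("wrist",np.array(X),s))
E
```

```text
t: 2.52
ee_pos: [0.5017, -0.1702, 0.2507]
orientation: [0.146, 0.989, 0.0, -0.001]
contact_force: [-0.5, 0.9, -0.4]
grip_width: 0.993
gripper_force: 0.0
2.525 [ 0.50166591 -0.17020804  0.25074485] [-5.18938913e-01 -5.08939423e-02  1.91027990e+00  4.44496793e-04
  1.28377169e+00 -1.79765162e+00]
[214.13603479 227.94036528]
[250.6386685  186.90168722]
[442.4059715  218.69701027]
[193.7699021 164.4259877]
```

View pics/w1.png

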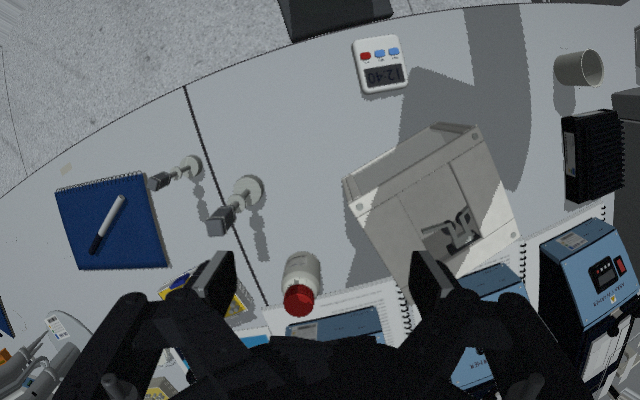

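The wrist view shows the larger weight's grip top at about (218,222) and its foot at (250,190). The cabinet is at (430,210), with the fork hook visible through the opening at about (465,230). I'll zoom in for the grip yaw and the hook.

```bash
python3 - <<'E'
import cv2,numpy as np
im=cv2.imread("pics/w1.png")
a=cv2.resize(im[200:245,200:245],None,fx=8,fy=8,interpolation=cv2.INTER_CUBIC)
b=cv2.resize(im[180:280,400:510],None,fx=4,fy=4,interpolation=cv2.INTER_CUBIC)
c=np.zeros((420,800,3),np.uint8);c[:360,:360]=a;c[:400,360:800]=b;cv2.imwrite("pics/c1.png",c)
E
```

```text
(no output)
```

View pics/c1.png

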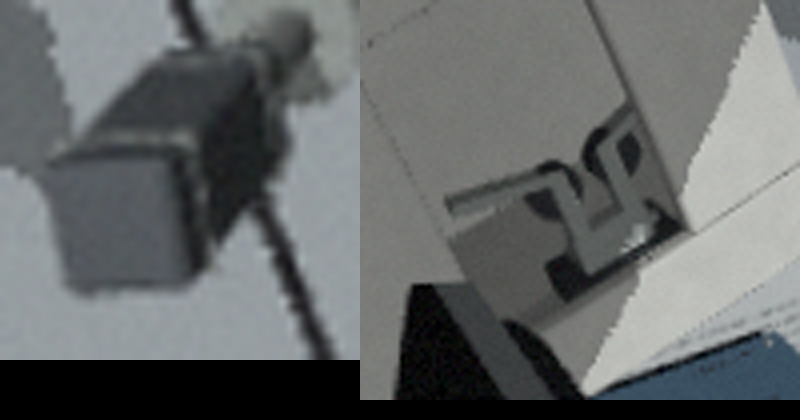

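Grip yaw and hook are both readable: the left wing tip is at crop (447,203) and the channel at about (600,215). I'll take one nearer look over the opening to fix the cabinet frame and the hook.

```bash
python3 -m handwheel '[[-0.0194,0.0293,0.015,0,0,0,0.085],[-0.0194,0.0293,0.015,0,0,0,0.085],[-0.0194,0.0293,0.015,0,0,0,0.085],[-0.0194,0.0293,0.015,0,0,0,0.085],[0,0,0,0,0,0,0.085],[0,0,0,0,0,0,0.085]]'
python3 - <<'E'
from station import ctrl, read_camera
import cv2,numpy as np,pickle
s=ctrl.state(); im=read_camera("wrist"); pickle.dump((s,im),open("w2.pkl","wb")); cv2.imwrite("pics/w2.png",im[:,:,::-1]); print(s["t"],s["ee_pos"],s["q"])
from h import *
print(plane("wrist",(400+(447-360)/4,180+203/4),.095,pickle.load(open("w1.pkl","rb"))[0]))
s1=pickle.load(open("w1.pkl","rb"))[0]
P=np.array([plane("wrist",(200+u/8,200+v/8),.15,s1) for u,v in [(52,163),(180,153),(192,285),(70,288)]]);print(P.round(4).tolist(),P.mean(0),np.linalg.norm(P-np.roll(P,-1,0),axis=1))
for i in range(4):
    d=P[(i+1)%4]-P[i];print(np.degrees(np.arctan2(d[1],d[0])))
cv2.imwrite("pics/w2z.png",cv2.resize(im[40:280,180:500,::-1],None,fx=2.5,fy=2.5,interpolation=cv2.INTER_CUBIC))
E
```

```text
t: 3.32
ee_pos: [0.6097, -0.0799, 0.1917]
orientation: [0.145, 0.989, -0.0, -0.0]
contact_force: [-0.7, 0.3, 0.7]
grip_width: 0.995
gripper_force: 0.0
3.325 [ 0.60968811 -0.0798687   0.19168602] [-2.94960136e-01  1.90366015e-01  1.76583498e+00 -3.55371876e-04
  1.18542619e+00 -1.57551040e+00]
[ 0.5802524  -0.08234228  0.095     ]
[[0.4894, -0.2732, 0.15], [0.4925, -0.2581, 0.15], [0.5073, -0.2629, 0.15], [0.5038, -0.2772, 0.15]] [ 0.49824801 -0.26785619  0.15      ] [0.01536894 0.01550247 0.01477105 0.01487924]
78.40339525055603
-17.95850769176969
-103.8048039702412
164.12919471432107
```

View pics/w2z.png

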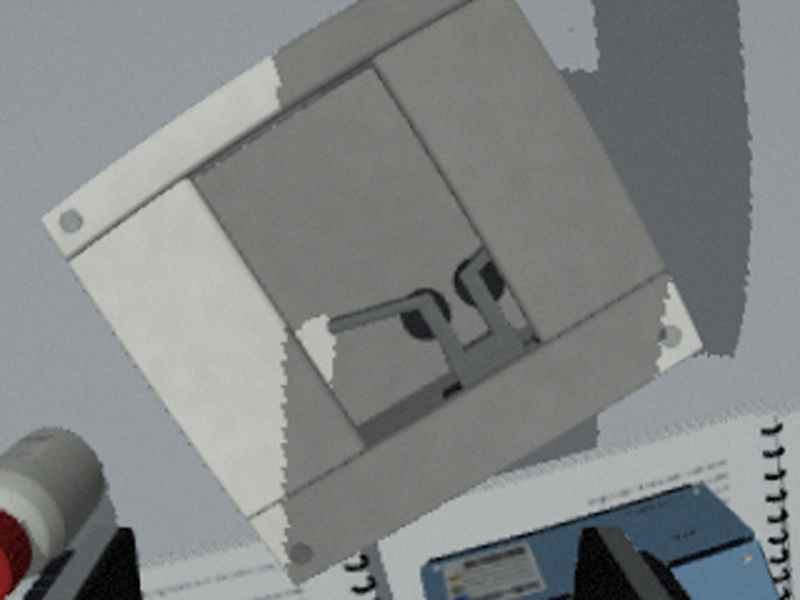

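The near view, as zoomed crop pixels:

| Feature | Position |
|---|---|
| Opening corners | (190,180), (375,68), (540,342), (362,448) |
| Hook channel closed end | about (462,350) to (498,325) |
| Hook mouth | about (432,295) to (465,270) |
| Left wing tip | about (330,327) |

```bash
python3 - <<'E'
from h import *; import pickle
s,im=pickle.load(open("w2.pkl","rb"))
f=lambda p:(180+(p[0]+.5)/2.5-.5,40+(p[1]+.5)/2.5-.5)
O=np.array([plane("wrist",f(p),.118,s) for p in [(190,180),(375,68),(540,342),(362,448)]])  # FL FR BR BL
print(O.round(4).tolist(),O.mean(0),np.linalg.norm(O-np.roll(O,-1,0),axis=1).round(4))
d=O[2]+O[3]-O[0]-O[1];y=O[1]+O[2]-O[0]-O[3]
a1=np.arctan2(d[1],d[0]);a2=np.arctan2(y[1],y[0])-np.pi/2;print(np.degrees([a1,a2]))
a=(a1+a2)/2; print("yaw",a,np.degrees(a))
R=np.array([[np.cos(a),-np.sin(a)],[np.sin(a),np.cos(a)]])
c0=O.mean(0)[:2]-R@[-.006,0];print("cab origin",c0)
for n,p,z in [("wingtip",(330,327),.095),("endL",(462,350),.095),("endR",(498,325),.095),("mouthL",(432,295),.095),("mouthR",(465,270),.095),("cornFL",(42,218),.118),("cornBR",(702,350),.118),("cornBL",(298,582),.118)]:
    print(n,(R.T@(plane("wrist",f(p),z,s)[:2]-c0)*1e3).round(1))
print("blue",plane("wrist",f((425,565)),.1,s),plane("wrist",f((690,485)),.1,s))
for n,uv in [("hookmid",(.03,0)),("hookmid-16",(.03,-.016))]: print(n,c0+R@uv)
for k in ("top",): print(proj("top",np.array([*(c0+R@[-.006,0]),.118])))
E
```

```text
[[0.5264, -0.1041, 0.118], [0.5119, -0.0459, 0.118], [0.5997, -0.0217, 0.118], [0.616, -0.0805, 0.118]] [ 0.56348857 -0.0630665   0.118     ] [0.06   0.091  0.0611 0.0926]
[15.09104729 14.74061905]
yaw 0.2603303995289209 14.915833171961681
cab origin [ 0.5692864 -0.0615221]
wingtip [  7.7 -22.1]
endL [35.9  9.8]
endR [34.8 23.8]
mouthL [15.6 10.5]
mouthR [14.1 23.4]
cornFL [-68.9 -73.4]
cornBR [68.4 74.6]
cornBL [ 68.6 -71.7]
blue [ 0.66951817 -0.07372073  0.1       ] [0.66935506 0.02366017 0.1       ]
hookmid [ 0.59827555 -0.05380011]
hookmid-16 [ 0.60239395 -0.06926099]
[323.15963595 186.81254285]
```

Both views agree: cabinet yaw is about 14.9° with its origin at (0.569,-0.061), and the hook is at roughly y = +15.5 mm. The weight is at (0.4985,-0.268). I'll move over the weight and turn so that the closing line lies near the cabinet's x axis.

```bash
python3 -m handwheel '[[0.0104,-0.0424,0,0,0,0,0.085],[0.0104,-0.0424,0,0,0,0,0.085],[0.0104,-0.0424,0,0,0,0,0.085],[0.0104,-0.0424,0,0,0,0,0.085],[0.0104,-0.0424,0,0,0,0,0.085],[0,0,0,0,0,0.171,0.085],[0,0,0,0,0,0.171,0.085],[0,0,0,0,0,0.171,0.085],[0,0,0,0,0,0.171,0.085],[0,0,0,0,0,0.171,0.085],[0,0,0,0,0,0.171,0.085],[0,0,0,0,0,0.171,0.085],[0,0,0,0,0,0.171,0.085],[0,0,0,0,0,0.171,0.06],[0,0,0,0,0,0,0.06],[0,0,0,0,0,0,0.06]]'
python3 - <<'E'
from station import ctrl, read_camera
import cv2,numpy as np,pickle
s=ctrl.state(); im=read_camera("wrist"); pickle.dump((s,im),open("w3.pkl","wb")); cv2.imwrite("pics/w3.png",cv2.resize(im[100:400,170:470,::-1],None,fx=2,fy=2,interpolation=cv2.INTER_CUBIC))
from h import *
R=Rn.from_quat(s["orientation"]).as_matrix();print(s["ee_pos"],R.round(4).tolist(),s["q"],"shift tool",R.T@(np.array([.4985,-.268,.106])-s["ee_pos"]))
print((proj("wrist",np.array([.4985,-.268,.15]),s)-[170,100])*2)
E
```

```text
t: 5.38
ee_pos: [0.499, -0.2691, 0.1919]
orientation: [0.792, 0.61, 0.0, 0.0]
contact_force: [0.0, 0.3, -0.4]
grip_width: 0.703
gripper_force: 0.0
[ 0.49904502 -0.26911794  0.19192195] [[0.2553, 0.9669, 0.0007], [0.9669, -0.2553, -0.0007], [-0.0005, 0.0008, -1.0]] [-6.73434924e-01  8.53019474e-02  1.88270689e+00 -1.02012715e-04
  1.17263360e+00 -4.15238949e-01] shift tool [ 0.00098208 -0.00088382  0.08592079]
[301.41505837 249.81723897]
```

View pics/w3.png

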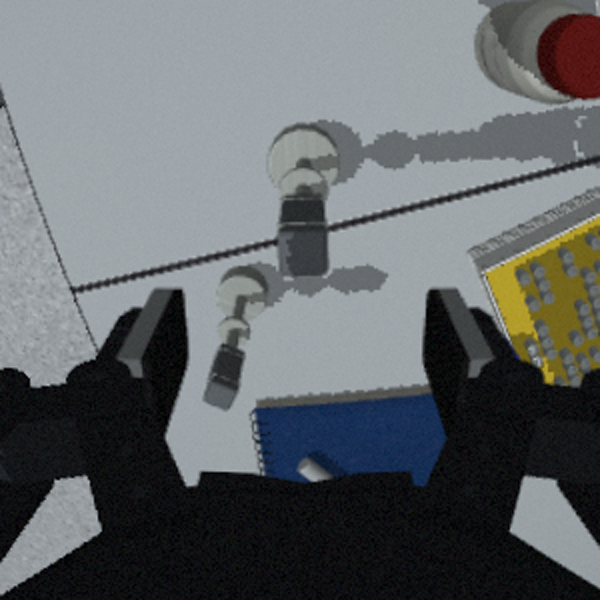

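The wrist view shows the grip top at (303,250) in the crop, matching the predicted (301,250), square to the fingers and midway between them. I'll descend and grip.

```bash
python3 -m handwheel '[[0.001,-0.001,0.03,0,0,0,0.06],[0,0,0.03,0,0,0,0.06],[0,0,0.017,0,0,0,0.06],[0,0,0.009,0,0,0,0.06],[0,0,0,0,0,0,0.03],[0,0,0,0,0,0,0.03],[0,0,0,0,0,0,0.0],[0,0,0,0,0,0,0],[0,0,0,0,0,0,0],[0,0,0,0,0,0,0],[0,0,0,0,0,0,0]]' 100
```

```text
t: 6.8
ee_pos: [0.4992, -0.2681, 0.1067]
orientation: [0.793, 0.61, 0.0, 0.001]
contact_force: [-1.2, 0.3, 6.2]
grip_width: 0.172
gripper_force: 98.3
```

```bash
python3 -m handwheel '[[0,0,-0.01,0,0,0,0],[0,0,-0.03,0,0,0,0],[0,0,-0.04,0,0,0,0],[0,0,-0.04,0,0,0,0],[0,0,-0.03,0,0,0,0],[0,0,0,0,0,-0.13,0],[0,0,0,0,0,-0.13,0],[0,0,0,0,0,-0.13,0],[0,0,0,0,0,-0.128,0],[0.02,0.01,0,0,0,0,0],[0.032,0.0165,0,0,0,0,0],[0.037,0.0195,0,0,0,0,0],[0.037,0.0195,0,0,0,0,0],[0.035,0.0185,0,0,0,0,0],[0.02,0.01,0,0,0,0,0],[0.0065,0.0029,0,0,0,0,0],[0,0,0,0,0,0,0],[0,0,0,0,0,0,0],[0,0,0,0,0,0,0],[0,0,0,0,0,0,0]]'
python3 - <<'E'
from station import ctrl, read_camera
import cv2,numpy as np,pickle
s=ctrl.state(); ims={n:read_camera(n) for n in ("wrist","side","top")}; pickle.dump((s,ims),open("w4.pkl","wb"))
from h import *
R=Rn.from_quat(s["orientation"]).as_matrix();print(s["ee_pos"],R.round(4).tolist(),s["contact_force"],s["moment"],s["q"])
w=cv2.resize(ims["wrist"][0:250,220:420],None,fx=2,fy=2,interpolation=cv2.INTER_CUBIC)
b=cv2.resize(ims["side"][110:260,270:370],None,fx=4,fy=4,interpolation=cv2.INTER_CUBIC)
c=np.zeros((600,800,3),np.uint8);c[:500,:400]=w;c[:,400:]=b;cv2.imwrite("pics/c4.png",c[:,:,::-1])
for h in (-.0253,-.0,.0433,.1043): # axis points below: grip bottom..foot
    X=s["ee_pos"]+R@[0,0,h]; p=proj("side",X); print(h,((p-[270,110])*4+[400,0]).round())
E
```

```text
t: 9.3
ee_pos: [0.5444, -0.0622, 0.2553]
orientation: [0.611, 0.792, -0.0, 0.0]
contact_force: [0.5, -0.1, -2.5]
grip_width: 0.175
gripper_force: 97.8
[ 0.54442596 -0.06220572  0.25532779] [[-0.2541, 0.9672, -0.0], [0.9672, 0.2541, -0.0001], [-0.0001, -0.0, -1.0]] [ 0.54243809 -0.06802555 -2.5400292 ] [ 0.00447506 -0.04445029 -0.03526584] [-2.98929277e-01 -1.28779157e-02  1.86482068e+00 -6.32757999e-05
  1.28965295e+00 -5.55788174e-01]
-0.0253 [599.  55.]
-0.0 [597. 101.]
0.0433 [595. 177.]
0.1043 [592. 279.]
```

View pics/c4.png

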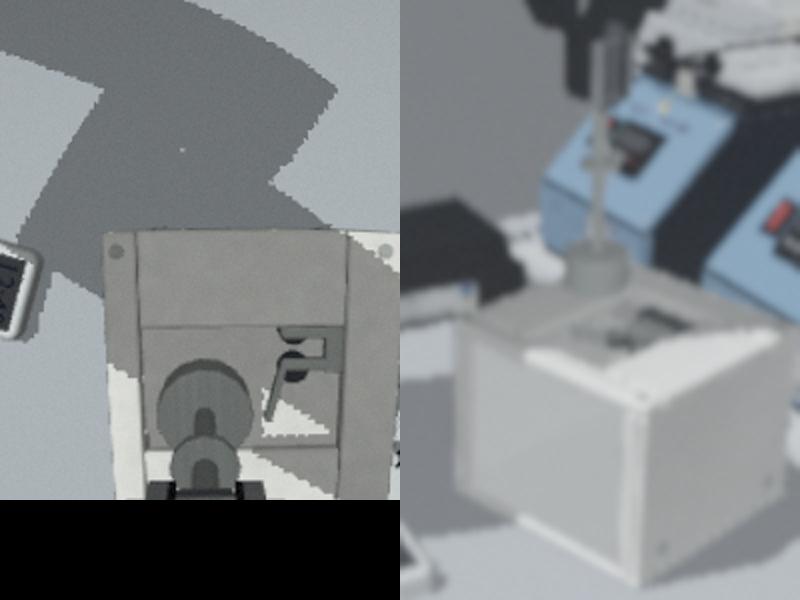

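The weight hangs straight in the gripper (side view, matching the predicted axis), above the front half of the opening. The wrist view shows the hook slot at crop (312,348), its wing tip at (268,420) and the opening's +y edge at row 327. I'll compute these relative to the tool.

```bash
python3 - <<'E'
from h import *; import pickle
s,ims=pickle.load(open("w4.pkl","rb"))
R=Rn.from_quat(s["orientation"]).as_matrix()
f=lambda p:(220+(p[0]+.5)/2-.5,(p[1]+.5)/2-.5)
a=0.2603;Rc=np.array([[np.cos(a),-np.sin(a)],[np.sin(a),np.cos(a)]]);c0=np.array([.5693,-.0615])
print("tcp in cab",Rc.T@(s["ee_pos"][:2]-c0)*1e3)
for n,p,z in [("slot end",(325,348),.095),("keeper mid",(292,348),.095),("keeper up",(292,337),.095),("wingtip",(268,420),.095),("open +y edge at front",(145,327),.118),("edge +y back",(335,327),.118),("front edge",(142,400),.118),("back edge",(341,400),.118),("outer front",(106,300),.118),("outer +y",(240,231),.118),("outer +y L",(104,234),.118)]:
    X=plane("wrist",f(p),z,s);print(n,"tool",(R.T@(X-s["ee_pos"])*1e3)[:2].round(1),"cab",(Rc.T@(X[:2]-c0)*1e3).round(1))
E
```

```text
tcp in cab [-24.21773875   5.71990118]
slot end tool [10.4 60.6] cab [36.4 15.9]
keeper mid tool [10.3 43.7] cab [19.5 15.8]
keeper up tool [15.9 43.5] cab [19.3 21.5]
wingtip tool [-27.7  32.6] cab [  8.2 -22.1]
open +y edge at front tool [ 24.7 -27.5] cab [-51.7  30.5]
edge +y back tool [25.1 60.3] cab [36.2 30.6]
front edge tool [-10.2 -29.8] cab [-54.   -4.4]
back edge tool [-10.2  65.1] cab [40.9 -4.7]
outer front tool [ 37.5 -45.3] cab [-69.4  43.3]
outer +y tool [68.5 15.6] cab [-8.3 74.2]
outer +y L tool [ 67.7 -45.5] cab [-69.5  73.6]
```

```bash
python3 -m handwheel '[[0,0,0.008,0,0,0,0],[0,0,0.015,0,0,0,0],[0,0,0.015,0,0,0,0],[0,0,0.018,0,0,0,0],[0,0,0.018,0,0,0,0],[0,0,0.018,0,0,0,0],[0,0,0.015,0,0,0,0],[0,0,0.0085,0,0,0,0],[0,0,0.004,0,0,0,0],[0,0,0,0,0,0,0],[0,0,0,0,0,0,0],[0.003,0,0,0,0,0,0],[0.004,0,0,0,0,0,0],[0.0033,0,0,0,0,0,0],[0,0,0,0,0,0,0],[0,0,0,0,0,0,0],[0,0,0,0,0,0,0]]'
```

```text
t: 11.58
ee_pos: [0.5419, -0.0517, 0.1358]
orientation: [0.61, 0.792, -0.0, 0.0]
contact_force: [-0.8, 0.2, -4.1]
grip_width: 0.173
gripper_force: 97.8
```

```bash
python3 -m handwheel '[[0,0.004,0,0,0,0,0],[0,0.007,0,0,0,0,0],[0,0.007,0,0,0,0,0],[0,0.006,0,0,0,0,0],[0,0.004,0,0,0,0,0],[0,0.002,0,0,0,0,0],[0,0,0,0,0,0,0],[0,0,0,0,0,0,0],[0,0,0,0,0,0,0]]'
cat > st.py <<'E'
from station import ctrl
from h import *
s=ctrl.state();a=0.2603;Rc=np.array([[np.cos(a),-np.sin(a)],[np.sin(a),np.cos(a)]])
R=Rn.from_quat(s["orientation"]).as_matrix()
print("cab mm",(Rc.T@(s["ee_pos"][:2]-[.5693,-.0615])*1e3).round(2),"z",round(s["ee_pos"][2]*1e3,2),"F cab",(Rc.T@s["contact_force"][:2]).round(2),s["contact_force"][2].round(2),"M tool",(R.T@s["moment"]).round(3),"w",round(s["grip_width"],3),s["t"],"toolz",R[:,2].round(4))
E
python3 st.py
```

```text
t: 12.7
ee_pos: [0.5707, -0.044, 0.1358]
orientation: [0.61, 0.792, -0.0, -0.0]
contact_force: [0.0, 0.0, -2.4]
grip_width: 0.166
gripper_force: 97.8
cab mm [ 5.88 16.55] z 135.81 F cab [0.03 0.03] -2.43 M tool [0.    0.003 0.019] w 0.166 12.7 toolz [-1.e-04  0.e+00 -1.e+00]
```

```bash
python3 -m handwheel '[[0,0.002,0,0,0,0,0],[0,0.001,0,0,0,0,0],[0,0,0,0,0,0,0],[0,0,0,0,0,0,0]]'; python3 st.py
```

```text
t: 13.2
ee_pos: [0.5737, -0.0432, 0.1358]
orientation: [0.61, 0.792, -0.0, -0.0]
contact_force: [0.6, 0.4, -3.5]
grip_width: 0.171
gripper_force: 97.8
cab mm [ 9.01 16.55] z 135.79 F cab [0.69 0.23] -3.45 M tool [-0.019  0.005 -0.008] w 0.171 13.2 toolz [-1.e-04 -0.e+00 -1.e+00]
```

```bash
python3 -m handwheel '[[-0.0006,0.001,0,0,0,0,0],[0,0.001,0,0,0,0,0],[0,0,0,0,0,0,0],[0,0,0,0,0,0,0]]'; python3 st.py
```

```text
t: 13.7
ee_pos: [0.5758, -0.0433, 0.1358]
orientation: [0.61, 0.792, -0.0, -0.0]
contact_force: [-0.4, 0.2, -2.4]
grip_width: 0.17
gripper_force: 97.8
cab mm [11.02 15.93] z 135.81 F cab [-0.35  0.34] -2.39 M tool [-0.02   0.022 -0.004] w 0.17 13.7 toolz [-1.e-04  0.e+00 -1.e+00]
```

```bash
python3 -m handwheel '[[0,0.001,0,0,0,0,0],[0,0.001,0,0,0,0,0],[0,0,0,0,0,0,0],[0,0,0,0,0,0,0]]'; python3 st.py
```

```text
t: 14.2
ee_pos: [0.5776, -0.0426, 0.1357]
orientation: [0.61, 0.792, -0.0, -0.0]
contact_force: [-0.6, 1.0, -3.5]
grip_width: 0.168
gripper_force: 97.8
cab mm [12.91 16.12] z 135.73 F cab [-0.37  1.12] -3.48 M tool [ 0.097  0.11  -0.075] w 0.168 14.2 toolz [-5.e-04  3.e-04 -1.e+00]
```

A light touch: the reaction is toward +y and -x, so the stem meets the -y side first. I'll back off slightly, shift +y and retry.

```bash
python3 -m handwheel '[[0,-0.001,0,0,0,0,0],[0.0006,0,0,0,0,0,0],[0,0.001,0,0,0,0,0],[0,0,0,0,0,0,0],[0,0,0,0,0,0,0]]'; python3 st.py
```

```text
t: 14.82
ee_pos: [0.5777, -0.0422, 0.1358]
orientation: [0.61, 0.792, 0.0, 0.0]
contact_force: [0.1, 0.4, -3.3]
grip_width: 0.171
gripper_force: 97.8
cab mm [13.07 16.47] z 135.84 F cab [0.17 0.4 ] -3.26 M tool [ 0.057  0.051 -0.014] w 0.171 14.825 toolz [ 1.e-04 -1.e-04 -1.e+00]
```

```bash
python3 -m handwheel '[[0,0.0005,0,0,0,0,0],[0,0.0005,0,0,0,0,0],[0,0,0,0,0,0,0],[0,0,0,0,0,0,0]]'; python3 st.py
```

```text
t: 15.32
ee_pos: [0.5783, -0.0418, 0.1356]
orientation: [0.61, 0.792, -0.0, -0.0]
contact_force: [-0.4, 0.7, -2.2]
grip_width: 0.178
gripper_force: 97.8
cab mm [13.79 16.74] z 135.64 F cab [-0.25  0.8 ] -2.19 M tool [ 0.203  0.214 -0.009] w 0.178 15.325 toolz [-8.e-04  3.e-04 -1.e+00]
```

The moment arm is about 0.25 m, so these forces are under 1 N. The push is still toward +y, so I'll shift a little more.

```bash
python3 -m handwheel '[[0.0006,0,0,0,0,0,0],[0,0,0,0,0,0,0],[0,0,0,0,0,0,0]]'; python3 st.py
```

```text
t: 15.7
ee_pos: [0.5785, -0.0414, 0.1358]
orientation: [0.61, 0.792, -0.0, 0.0]
contact_force: [-1.2, 0.2, -3.6]
grip_width: 0.17
gripper_force: 97.8
cab mm [14.06 17.05] z 135.85 F cab [-1.11  0.53] -3.62 M tool [ 0.187  0.058 -0.043] w 0.17 15.7 toolz [ 1.e-04 -1.e-04 -1.e+00]
```

```bash
python3 -m handwheel '[[0,0.0006,0,0,0,0,0],[0,0,0,0,0,0,0],[0,0,0,0,0,0,0]]'; python3 st.py
```

```text
t: 16.08
ee_pos: [0.5787, -0.0413, 0.1357]
orientation: [0.61, 0.792, -0.0, -0.0]
contact_force: [-2.4, -0.7, -2.9]
grip_width: 0.174
gripper_force: 97.8
cab mm [14.3 17.1] z 135.68 F cab [-2.48 -0.02] -2.88 M tool [0.513 0.013 0.048] w 0.174 16.075 toolz [-1.e-03 -2.e-04 -1.e+00]
```

Lateral force is now about zero with about 2 N axial at x = 14.3, which is where both keepers should be met, so the stem is centred. I'll press in steps.

```bash
python3 -m handwheel '[[0,0.0008,0,0,0,0,0],[0,0.0008,0,0,0,0,0],[0,0,0,0,0,0,0]]'; python3 st.py
```

```text
t: 16.45
ee_pos: [0.5799, -0.0409, 0.1354]
orientation: [0.61, 0.792, -0.001, -0.001]
contact_force: [-4.4, -1.1, -2.5]
grip_width: 0.174
gripper_force: 97.8
cab mm [15.52 17.22] z 135.37 F cab [-4.59  0.06] -2.48 M tool [ 0.986 -0.012  0.   ] w 0.174 16.45 toolz [-2.2e-03 -1.0e-04 -1.0e+00]
```

```bash
python3 -m handwheel '[[0,0.0008,0,0,0,0,0],[0,0.0008,0,0,0,0,0],[0,0,0,0,0,0,0]]'; python3 st.py
```

```text
t: 16.82
ee_pos: [0.5825, -0.0402, 0.1358]
orientation: [0.61, 0.792, 0.0, 0.0]
contact_force: [-2.4, -0.7, -3.1]
grip_width: 0.176
gripper_force: 97.7
cab mm [18.22 17.15] z 135.85 F cab [-2.45 -0.06] -3.13 M tool [0.681 0.012 0.034] w 0.176 16.825 toolz [ 1.1e-03  3.0e-04 -1.0e+00]
```

```bash
python3 -m handwheel '[[0,0.001,0,0,0,0,0],[0,0.001,0,0,0,0,0],[0,0.001,0,0,0,0,0],[0,0.001,0,0,0,0,0],[0,0,0,0,0,0,0]]'; python3 st.py
```

```text
t: 17.45
ee_pos: [0.5873, -0.0391, 0.1365]
orientation: [0.61, 0.792, 0.001, 0.001]
contact_force: [0.9, 0.6, -3.2]
grip_width: 0.172
gripper_force: 97.9
cab mm [23.15 16.97] z 136.48 F cab [1.04 0.29] -3.2 M tool [-0.348  0.121 -0.013] w 0.172 17.45 toolz [ 3.8e-03  3.0e-04 -1.0e+00]
```

```bash
python3 -m handwheel '[[0,0.0015,0,0,0,0,0],[0,0.0015,0,0,0,0,0],[0,0.0015,0,0,0,0,0],[0,0,0,0,0,0,0]]'; python3 st.py
```

```text
t: 17.95
ee_pos: [0.5908, -0.0381, 0.136]
orientation: [0.61, 0.792, 0.0, 0.0]
contact_force: [1.3, 2.0, -3.4]
grip_width: 0.178
gripper_force: 97.9
cab mm [26.82 17.11] z 135.98 F cab [1.8  1.55] -3.37 M tool [-0.431  0.203  0.017] w 0.178 17.95 toolz [ 1.1e-03  3.0e-04 -1.0e+00]
```

The stem is past the keepers. I'll ease +y slightly and go to x = 30.

```bash
python3 -m handwheel '[[0.0005,0.001,0,0,0,0,0],[0,0.0012,0,0,0,0,0],[0,0.0008,0,0,0,0,0],[0,0,0,0,0,0,0],[0,0,0,0,0,0,0]]'; python3 st.py
```

```text
t: 18.58
ee_pos: [0.593, -0.037, 0.1357]
orientation: [0.61, 0.792, -0.0, -0.0]
contact_force: [-0.5, -0.2, -2.0]
grip_width: 0.174
gripper_force: 98.0
cab mm [29.2  17.57] z 135.74 F cab [-0.52 -0.04] -2.02 M tool [ 0.001  0.014 -0.013] w 0.174 18.575 toolz [-3.e-04 -1.e-04 -1.e+00]
```

```bash
python3 -m handwheel '[[0,0.0006,0.001,0,0,0,0],[0,0,0.001,0,0,0,0],[0,0,0.001,0,0,0,0],[0,0,0.0005,0,0,0,0],[0,0,0,0,0,0,0],[0,0,0,0,0,0,0]]'; python3 st.py
```

```text
t: 19.32
ee_pos: [0.5937, -0.0368, 0.1324]
orientation: [0.61, 0.792, 0.0, 0.0]
contact_force: [0.5, 0.7, -3.0]
grip_width: 0.178
gripper_force: 97.9
cab mm [29.95 17.58] z 132.38 F cab [0.61 0.53] -2.99 M tool [-0.005  0.021  0.022] w 0.178 19.325 toolz [ 1.e-04  0.e+00 -1.e+00]
```

```bash
python3 -m handwheel '[[0,0,0.0005,0,0,0,0],[0,0,0.0005,0,0,0,0],[0,0,0,0,0,0,0],[0,0,0,0,0,0,0]]'; python3 st.py
```

```text
t: 19.82
ee_pos: [0.5937, -0.0368, 0.1314]
orientation: [0.61, 0.792, 0.0, 0.0]
contact_force: [-0.3, -0.4, -2.5]
grip_width: 0.172
gripper_force: 97.9
cab mm [29.97 17.57] z 131.44 F cab [-0.36 -0.37] -2.49 M tool [-0.006 -0.008 -0.027] w 0.172 19.825 toolz [ 1.e-04 -0.e+00 -1.e+00]
```

```bash
python3 -m handwheel '[[0,0,0.0005,0,0,0,0],[0,0,0.0005,0,0,0,0],[0,0,0,0,0,0,0],[0,0,0,0,0,0,0]]'; python3 st.py
```

```text
t: 20.32
ee_pos: [0.5938, -0.0368, 0.1306]
orientation: [0.61, 0.792, 0.0, 0.0]
contact_force: [-0.5, 0.1, -0.5]
grip_width: 0.171
gripper_force: 98.2
cab mm [30.01 17.53] z 130.59 F cab [-0.45  0.2 ] -0.49 M tool [ 0.148  0.064 -0.011] w 0.171 20.325 toolz [ 2.e-04 -1.e-04 -1.e+00]
```

```bash
python3 -m handwheel '[[0,0,0.0005,0,0,0,0],[0,0,0,0,0,0,0],[0,0,0,0,0,0,0]]'; python3 st.py
```

```text
t: 20.7
ee_pos: [0.5938, -0.0368, 0.13]
orientation: [0.61, 0.792, 0.0, 0.0]
contact_force: [-1.1, 0.0, 1.1]
grip_width: 0.174
gripper_force: 98.4
cab mm [30.   17.54] z 130.05 F cab [-1.03  0.29] 1.13 M tool [ 0.195  0.098 -0.026] w 0.174 20.7 toolz [ 2.e-04 -1.e-04 -1.e+00]
```

The hook now carries the weight. I'll relax 0.3 mm and open in stages.

```bash
python3 -m handwheel '[[0,0,-0.0003,0,0,0,0],[0,0,0,0,0,0,0],[0,0,0,0,0,0,0.018],[0,0,0,0,0,0,0.021],[0,0,0,0,0,0,0.026],[0,0,0,0,0,0,0.036],[0,0,0,0,0,0,0.046],[0,0,0,0,0,0,0.046],[0,0,0,0,0,0,0.046],[0,0,0,0,0,0,0.046]]' 20; python3 st.py
```

```text
t: 21.95
ee_pos: [0.5937, -0.0368, 0.1301]
orientation: [0.61, 0.792, -0.0, -0.0]
contact_force: [0.2, 0.4, 0.1]
grip_width: 0.539
gripper_force: 0.0
cab mm [29.93 17.57] z 130.12 F cab [0.29 0.34] 0.08 M tool [ 0.038 -0.047 -0.001] w 0.539 21.95 toolz [-0. -0. -1.]
```

```bash
python3 -m handwheel '[[0,0,-0.005,0,0,0,0.046],[0,0,-0.015,0,0,0,0.046],[0,0,-0.025,0,0,0,0.046],[0,0,-0.03,0,0,0,0.046],[0,0,-0.03,0,0,0,0.046],[0,0,-0.015,0,0,0,0.046],[0,0,0,0,0,0,0.046],[0,0,0,0,0,0,0.046]]'
python3 - <<'E'
from station import ctrl, read_camera
import cv2,numpy as np
from h import *
s=ctrl.state(); w=read_camera("wrist"); sd=read_camera("side")
w2=cv2.resize(w[60:260,220:420],None,fx=2,fy=2,interpolation=cv2.INTER_CUBIC)
b=cv2.resize(sd[110:260,270:370],None,fx=4,fy=4,interpolation=cv2.INTER_CUBIC)
c=np.zeros((600,800,3),np.uint8);c[:400,:400]=w2;c[:,400:]=b;cv2.imwrite("pics/c5.png",c[:,:,::-1])
a=0.2603;Rc=np.array([[np.cos(a),-np.sin(a)],[np.sin(a),np.cos(a)]]);p=Rc@[.030,.0171]+[.5693,-.0615]
for z in (.175,.129): print(z,((proj("side",np.array([*p,z]))-[270,110])*4+[400,0]).round(),((proj("wrist",np.array([*p,z]),s)-[220,60])*2).round())
E
```

```text
t: 22.95
ee_pos: [0.593, -0.0367, 0.2487]
orientation: [0.61, 0.792, -0.001, -0.001]
contact_force: [-0.5, -0.2, -0.8]
grip_width: 0.54
gripper_force: 0.0
0.175 [642. 210.] [207. 304.]
0.129 [638. 281.] [207. 270.]
```

View pics/c5.png

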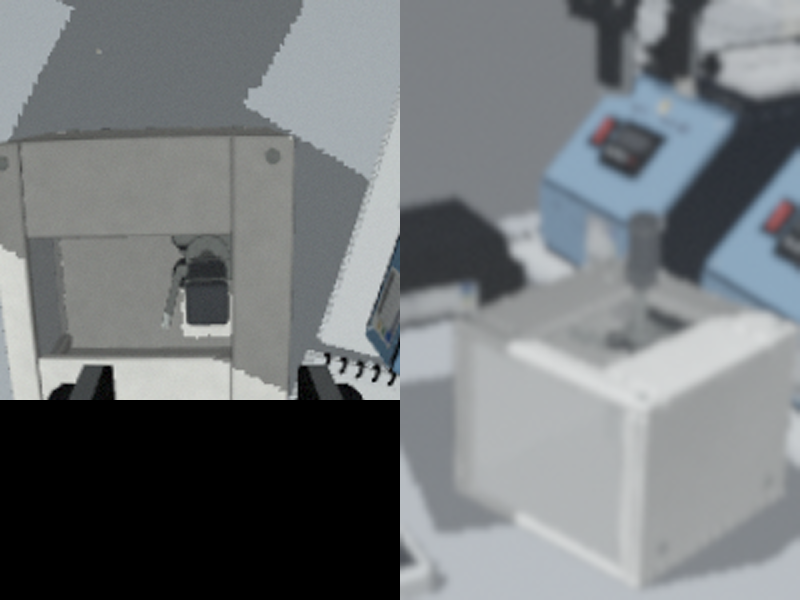

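The views show the weight hanging upright in the hook: the grip stands above the cabinet at about (643,218–290) in the side crop, and its top face is at (207,305) in the wrist crop against a predicted (207,304). The gripper is clear of it.

```bash
python3 -c "
from station import job_done; print(job_done())"
```

```text
the job is handed in; nothing more can be done
None
```

The weight is hanging upright by its collar in the hook, behind the keepers, with the gripper clear; I handed the job in at about 23 s, and no verdict came back.

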